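# Dry run over a weld seam

## Robot

A 6-joint arm with a two-finger parallel gripper is mounted at the origin on the work surface. World frame = base frame: x ahead of the robot, y to its left, z up, the work surface at z = 0. Lengths are in m, angles in rad, forces in N, time in s.
With the tool pointing down it reaches from about 0.35 to 0.725 m from the base axis. Payload 4.3 kg.
Tool frame: the origin (TCP) lies at the very end of the fingers, on their centre line; the grasp point (between the pads) lies 19 mm behind it (robot.grip_point_offset is the distance from the TCP to the grasp point, in m); y points along the fingers, x is the direction in which the jaws open and shut, and the axes are right-handed (so a half turn about y gives the same grasp; the last joint's range is limited). The gripper opens to 85 mm and grips with 20 to 120 N. Pads are 22 mm wide; open, the fingers measure 114 mm over their backs; the gripper's body (76 mm by 85 mm) begins 54 mm behind the grasp point. The pads swing forward as they close: fully open they stand 13 mm farther back than shut.
Start: joints at [1.165, 0.377, 0.081, 1.274, 0, 1.46], TCP at [0.168, 0.55, 0.231] pointing down, gripper open.
Joint ranges: [-2.72, 2.72], [-0.84, 1.66], [-1.02, 1.22], [-1.77, 2.12], [-1.37, 1.28], [-3.14, 3.14]. Speed limits (rad/s): [2.57, 2.57, 3.14, 3.14, 3.14, 3.14].

## Interface

Orientations are given as a unit quaternion [w, x, y, z].
In Python, from bench import robot gives the robot as it stands.
- The arm moves only by the tool step_arm, never from a script. Its argument "commands" is one flat list of numbers, 5 for each row, row after row: the shift along the world's x, y, z in m, then the turn about the world's z in degrees, then the finger opening in m, from 0 to 0.0854. In form: [tx, ty, tz, roll, claw, tx, ty, tz, roll, claw, ...]. A call has 1 to 10 rows; each row shifts and turns the commanded pose from where the row before left it; what a row does not reach is not made up. A row lasts 1/12 s, in which the tool goes at most 41.7 mm and 7.16 degrees, less where a joint would pass 70% of its speed; a pose out of reach is approached as far as the arm can. A call is refused whole if a number of a shift passes 0.0417 or a number of a turn 7.16, either way. A call with a gripper value outside its range is refused whole. The fingers move at their own pace and stop on an object; "squeeze" is the grip in N (left out, the last holds). Time passes only in rows, so rows that do not move let the fingers close. It gives the time, the measured TCP pose, the force and the opening at its end, in the units of the state.
- robot.observe(): the state, without advancing time (a new reading comes with each control period).
- robot.camera(name): name is "scene" or "top"; returns (picture, depth): 384x512x3 uint8, blue, green, red; 384x512 float32, m along the optical axis (not along the pixel's ray), 0 where there is no reading.
- robot.camera_model(name): a dict with "fx", "fy", "cx", "cy" (pixels), "k1" (the pictures are not rectified: a ray, as slopes to the right and down, at radius r is drawn at 1 + k1 r^2 times it, then the intrinsics apply), "view" (4x4, takes a point from world to camera coordinates). Camera axes: x right, y up, looking along -z (the intrinsics and any distortion apply to the point x, -y, -z); pixel columns grow to the right and rows downward; lengths in m; the calibration is good to about 2 mm. A picture is of the moment at which its call begins. camera_model takes no time and is no camera call.
- robot.close_job(): hands the job in, once; it reports no verdict.
The state is a dict: "t": time; "joint_positions": joint angles; "dq": joint speeds; "effort": joint torques, N m; "eef_pos": TCP position; "eef_rot": TCP orientation; "contact_force": force on the tool from outside, world axes, zero at the start; "ft_torque": the same for the moment, N m; "gripper_width": finger opening in m.
Only numpy, scipy, OpenCV 4.12 (cv2) and the standard library are available. Lean on these libraries where they do the work, as an engineer would, in place of code of your own. Each camera call takes 0.05 s, during which the arm holds its last target.

## Task

Make a dry run of the weld before the arc is struck: point at the seam between the bare steel plate and the red-brown plate with the fingertips, pointing straight down about a centimetre above it, and follow it slowly from the yellow mark round both corners to the blue mark, keeping over the seam all the way. Stop there and finish with the fingertips still pointing at the blue mark from that height. Do not touch the plates or their stand, and leave the magnet, the offcut, the hammer and the brush where they are.

Things in the scene. Friction and masses are not known exactly. Their poses are not given: they have to be found in the camera images.
- work: Two flat plates, bare grey steel and red-brown, edge to edge as one loose 200 x 180 x 10 mm piece, level on the stand. Origin: centre of its underside, x along the 200 mm side, z up. The seam: a dark 4 mm line, three straight legs, in this frame (x, y, mm): (-90,-30) start, (0,-30), (0,30), (90,30) finish; it runs on 10 mm to the edges. A 2 mm high tack weld half-way along each leg.
- start (a point): centre of the yellow painted dot, 19 mm across, where the dry run begins; on the seam, at the plates' upper face. What points is the line midway between the fingers, upright; easiest with them shut.
- bend1 (a point): first corner of the seam after the start; on the seam, at the plates' upper face
- bend2 (a point): second corner of the seam; on the seam, at the plates' upper face
- finish (a point): centre of the blue painted dot, 19 mm across, where the dry run ends; on the seam, at the plates' upper face
- stand: low fixed welding stand of dark square steel tubes on bricks, about 190 x 185 mm, 50 mm high, under the plates. Origin: centre of its underside, on the bench. It may stand turned any way.
- magnet_mid (a point): green welding magnet square with a bright brace, 50 x 16 mm and 50 mm high, loose on the red-brown plate, at least 35 mm from the seam. This point: its middle, 25 mm above the plate.
- offcut_mid (a point): dark round steel offcut, 30 mm across, 30 mm high, standing loose on the bare plate, at least 30 mm from the seam. This point: its middle, 15 mm above the plate.
- hammer: hammer, about 260 mm long, lying loose on the bench to one side of the stand. Origin: underside, at about the middle of its length; x towards the head.
- brush: flat hand brush, about 200 mm long, lying loose on the bench on the other side. Origin: underside, at about the middle of its length; x towards the bristles.

How it is judged:
By the outcome, as a careful person would: the job done as asked, in the order asked, and still so for the second after the job is handed in, with the robot touching nothing.
It also fails if it takes over 48 s, if anything falls off the work surface, if the arm or the gripper's body presses on something with over 40 N, if the wrist force passes 120 N, or if a joint passes its speed limit or range.

## Working session

There is one attempt and no reset: what is moved stays moved. The work goes in short steps, Python scripts to look and compute and a tool call to move; the robot and the scene stay as the last step left them, time stands still between calls to the robot, and variables do not carry over. Pictures are saved under pics/ and viewed, and the job is handed in when it is done.

Besides the shell and the picture viewer there is one more tool, called after ">>>" as name(argument=value, ...) on one line, values as JSON. step_arm: Moves the arm, as the interface text tells. Its arguments: {"type":"object","properties":{"commands":{"type":"array"},"squeeze":{"type":"number"}},"required":["commands"]}

```bash
mkdir -p pics; python3 - <<'E'
from bench import robot
import cv2,numpy as np
s=robot.observe();print(s)
for n in("scene","top"):
    p,d=robot.camera(n);cv2.imwrite(f"pics/{n}0.png",p);np.savez(f"{n}0.npz",p=p,d=d);print(n,robot.camera_model(n))
E
```

```text
{'t': 0.0, 'joint_positions': array([1.16471208e+00, 3.78041659e-01, 7.96200798e-02, 1.27441809e+00,
       4.16703893e-06, 1.46047517e+00]), 'dq': array([ 0.00085288, -0.00093993,  0.00027647,  0.00017132, -0.00027175,
        0.00194781]), 'effort': array([ 7.42012508e-04, -4.63605309e+01,  2.69877809e+01,  2.09068885e-02,
       -1.10378553e-04, -9.14194203e-06]), 'eef_pos': array([0.16733478, 0.5494158 , 0.23037086]), 'eef_rot': array([-0.5678518 ,  0.56857618,  0.42024585, -0.42149601]), 'contact_force': array([-0.53861342,  0.17658878, -0.16525945]), 'ft_torque': array([ 0.01460762,  0.00231245, -0.04679999]), 'gripper_width': 0.08540446694200947}
scene {'fx': 380.04693233559215, 'fy': 380.04693233559215, 'cx': 262.5126612779095, 'cy': 192.0398626673795, 'k1': 0.017631955764830377, 'view': array([[ 0.88719091,  0.46085234,  0.02252593, -0.4813807 ],
       [-0.31946011,  0.57830343,  0.75067329,  0.10748719],
       [ 0.33292272, -0.67318665,  0.66028948, -1.21103572],
       [ 0.        ,  0.        ,  0.        ,  1.        ]])}
top {'fx': 355.88005292458524, 'fy': 355.88005292458524, 'cx': 253.07769569322906, 'cy': 194.31051148975496, 'k1': -0.10193566037325014, 'view': array([[-0.02537613, -0.99966834,  0.00438833,  0.00659843],
       [ 0.98513832, -0.02426085,  0.17004086, -0.53974949],
       [-0.169878  ,  0.00863809,  0.98542724, -0.90078905],
       [ 0.        ,  0.        ,  0.        ,  1.        ]])}
```

View pics/scene0.png

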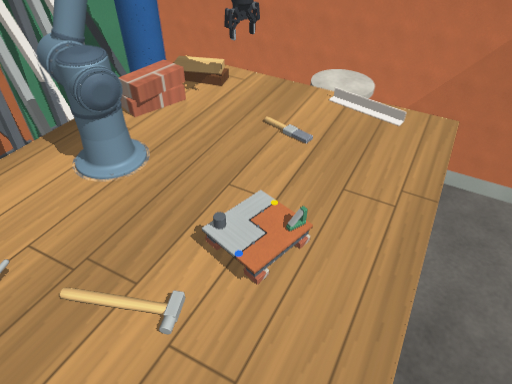

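View pics/top0.png

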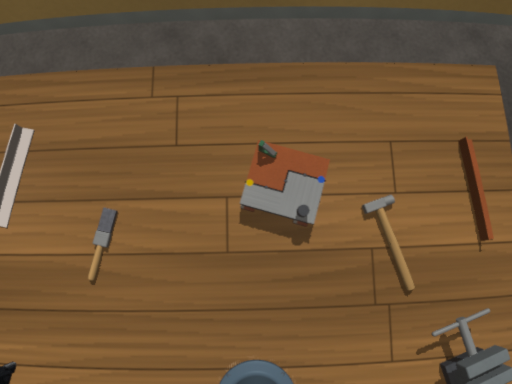

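```bash
cat > h.py <<'E'
import numpy as np,cv2
from bench import robot
def rays(n,uv):
    m=robot.camera_model(n);K=np.array([[m['fx'],0,m['cx']],[0,m['fy'],m['cy']],[0,0,1]])
    q=cv2.undistortPoints(np.float64(uv).reshape(-1,1,2),K,np.array([m['k1'],0,0,0.])).reshape(-1,2)
    R=m['view'][:3,:3];t=m['view'][:3,3]
    return -R.T@t,np.c_[q[:,0],-q[:,1],-np.ones(len(q))]@R
def plane(n,uv,z):
    c,d=rays(n,uv);return c+d*((z-c[2])/d[:,2])[:,None]
def cent(mask):
    n,l,s,c=cv2.connectedComponentsWithStats(mask.astype(np.uint8))
    i=1+np.argmax(s[1:,4]);return c[i],s[i]
E
python3 - <<'E'
from h import *
for n in("scene","top"):
    f=np.load(n+"0.npz");p=f['p'];d=f['d'];h=cv2.cvtColor(p,cv2.COLOR_BGR2HSV)
    x=slice(130,300);
    roi=np.zeros(h.shape[:2],bool);roi[130:290,195:340]=1
    H,S,V=[h[...,i].astype(int) for i in range(3)]
    y,sy=cent(roi&(abs(H-28)<6)&(S>200)&(V>170)); b,sb=cent(roi&(abs(H-115)<12)&(S>150)&(V>100))
    print(n,y,sy,b,sb,plane(n,[y,b],.06))
    a=plane(n,[y,b],.06);print(np.linalg.norm(a[0]-a[1]))
    x0,y0,x1,y1=(195,180,325,285) if n=="scene" else (230,130,340,235)
    cv2.imwrite(f"pics/{n}crop.png",cv2.resize(p[y0:y1,x0:x1],None,fx=5.5,fy=5.5,interpolation=cv2.INTER_CUBIC))
E
```

```text
scene [274.32 202.32] [271 200   7   5  25] [238.29411765 253.02941176] [235 251   8   5  34] [[ 0.57228641  0.00630853  0.06      ]
 [ 0.57498079 -0.18364264  0.06      ]]
0.18997028476125705
top [249.40740741 181.92592593] [247 180   6   5  27] [320.69230769 179.03846154] [318 177   6   5  26] [[ 0.57074695  0.00206043  0.06      ]
 [ 0.57406777 -0.18721292  0.06      ]]
0.18930247806733577
```

View pics/topcrop.png

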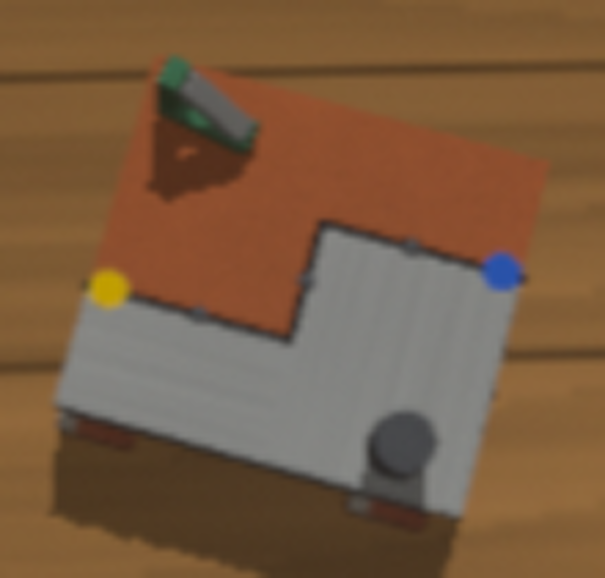

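View pics/scenecrop.png

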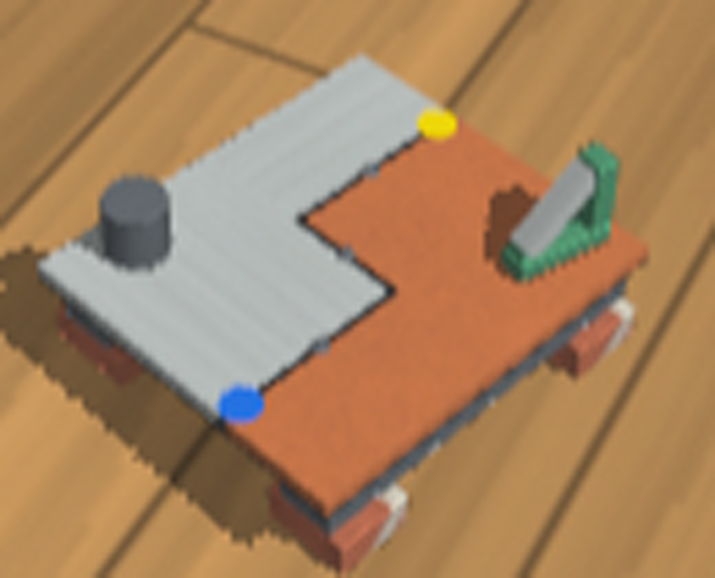

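```bash
python3 - <<'E'
from h import *
from scipy.spatial.transform import Rotation as R
s=robot.observe();q=s['eef_rot'];M=R.from_quat(np.r_[q[1:],q[0]]).as_matrix();print(M.round(3))
print("jaw yaw",np.degrees(np.arctan2(M[1,0],M[0,0])))
uvs={'scene':[[274.32,202.32],[238.3,253.03]],'top':[[249.4,181.93],[320.69,179.04]]}
for i in range(2):
    A=np.zeros((3,3));b=np.zeros(3)
    for n in uvs:
        c,d=rays(n,uvs[n]);d=d[i]/np.linalg.norm(d[i]);P=np.eye(3)-np.outer(d,d);A+=P;b+=P@c
    print(np.linalg.solve(A,b))
# corners from the crops (top: ; scene)
for n,c,o in(("top",[[292,338],[322,224]],(230,130)),("scene",[[303,218],[391,291]],(195,180))):
    print(n,plane(n,np.array(c)/5.5-.41+o,.06)[:,:2])
    f=np.load(n+"0.npz")['d']
    m=robot.camera_model(n);V=np.linalg.inv(m['view'])
    for u,v in ([(300,190),(270,170),(200,200),(360,160)] if n=="top" else [(240,215),(265,240),(180,230),(330,260)]):
        c,d=rays(n,[[u,v]]);print(u,v,(c+d[0]*f[v,u]).round(4))
E
```

```text
[[ 0.292 -0.001 -0.957]
 [ 0.957 -0.002  0.292]
 [-0.002 -1.     0.   ]]
jaw yaw 73.05079108748959
[0.57184208 0.00303672 0.06203468]
[ 0.57478355 -0.18597982  0.06209253]
top [[ 0.54416233 -0.08479343]
 [ 0.59976217 -0.10156288]]
300 190 [ 0.5463 -0.1309  0.0576]
270 170 [ 0.602  -0.0534  0.0591]
200 200 [ 0.5354  0.1413 -0.0012]
360 160 [ 6.401e-01 -3.170e-01  2.000e-04]
scene [[ 0.54595706 -0.07806312]
 [ 0.60072995 -0.09848929]]
240 215 [ 0.5167 -0.0751  0.0581]
265 240 [ 0.6103 -0.1206  0.0604]
180 230 [ 0.3796 -0.1489  0.0024]
330 260 [ 0.7554 -0.055   0.0014]
```

>>> step_arm(commands=[0.01, -0.0135, 0, 0, 0, 0.02, -0.027, 0, 0, 0, 0.02, -0.027, 0, 0, 0, 0.02, -0.027, 0, 0, 0, 0.02, -0.027, 0, 0, 0, 0.02, -0.027, 0, 0, 0, 0.02, -0.027, 0, 0, 0, 0.02, -0.027, 0, 0, 0, 0.02, -0.027, 0, 0, 0, 0.02, -0.027, 0, 0, 0])

```text
t: 0.93
eef_pos: [0.358, 0.292, 0.231]
eef_rot: [0.568, -0.568, -0.421, 0.421]
contact_force: [-0.0, 0.6, 0.0]
gripper_width: -0.0001
```

>>> step_arm(commands=[0.02, -0.027, 0, 0, 0, 0.02, -0.027, 0, 0, 0, 0.02, -0.027, 0, 0, 0, 0.02, -0.027, 0, 0, 0, 0.02, -0.027, 0, 0, 0, 0.02, -0.027, 0, 0, 0, 0.02, -0.027, 0, 0, 0, 0.02, -0.027, 0, 0, 0, 0.02, -0.027, 0, 0, 0, 0.014, -0.02, 0, 0, 0])

```text
t: 1.77
eef_pos: [0.5527, 0.0281, 0.2307]
eef_rot: [-0.569, 0.569, 0.42, -0.421]
contact_force: [-0.6, -1.1, 0.3]
gripper_width: -0.0004
```

>>> step_arm(commands=[0.01, -0.01, 0, 0, 0, 0.01, -0.016, -0.01, 0, 0, 0, 0, -0.02, 0, 0, 0, 0, -0.03, 0, 0, 0, 0, -0.02, 0, 0, 0, 0, -0.01, 0, 0, 0, 0, 0, 0, 0, 0, 0, 0, 0, 0])

```text
t: 2.43
eef_pos: [0.5712, 0.0047, 0.1413]
eef_rot: [0.568, -0.568, -0.421, 0.421]
contact_force: [-0.1, 0.4, -0.8]
gripper_width: 0.0003
```

```bash
python3 - <<'E'
from h import *
for n in("scene","top"):
    p,d=robot.camera(n);np.savez(f"{n}1.npz",p=p,d=d)
    x0,y0,x1,y1=(215,120,345,225) if n=="scene" else (195,100,325,205)
    cv2.imwrite(f"pics/{n}1.png",cv2.resize(p[y0:y1,x0:x1],None,fx=5.5,fy=5.5,interpolation=cv2.INTER_CUBIC))
P=[]
for i in range(5):
    s=robot.observe();P.append(s['eef_pos'])
print(np.array(P),s['joint_positions'])
for n in("scene","top"):
    m=robot.camera_model(n);x=m['view']@np.r_[P[0],1];a=x[0]/-x[2];b=-x[1]/-x[2];k=1+m['k1']*(a*a+b*b);print(n,m['fx']*a*k+m['cx'],m['fy']*b*k+m['cy'])
E
```

```text
[[0.57266538 0.00458818 0.14284696]
 [0.57266538 0.00458818 0.14284696]
 [0.57266538 0.00458818 0.14284696]
 [0.57266538 0.00458818 0.14284696]
 [0.57266538 0.00458818 0.14284696]] [-1.02799039e-01  4.09269187e-01 -1.03530613e-01  1.05556813e+00
  9.58470077e-05  1.92771240e-01]
scene 275.60824446827155 177.95719089032332
top 248.14206348997675 174.1488419596731
```

View pics/scene1.png

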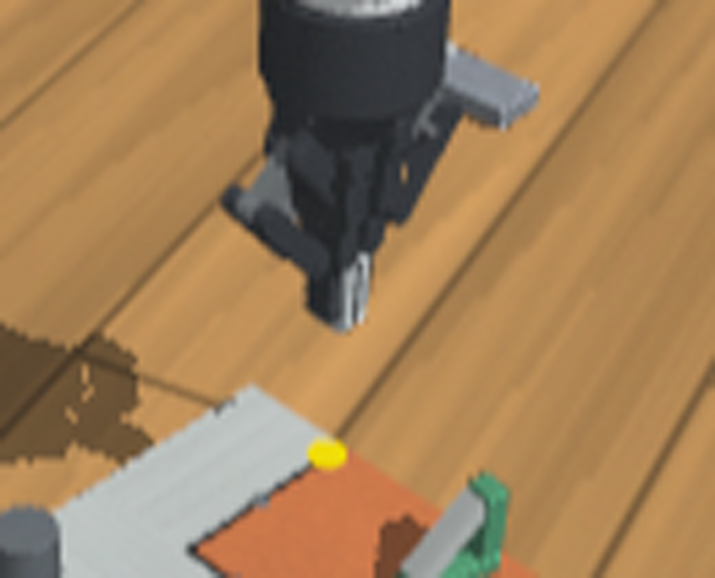

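View pics/top1.png

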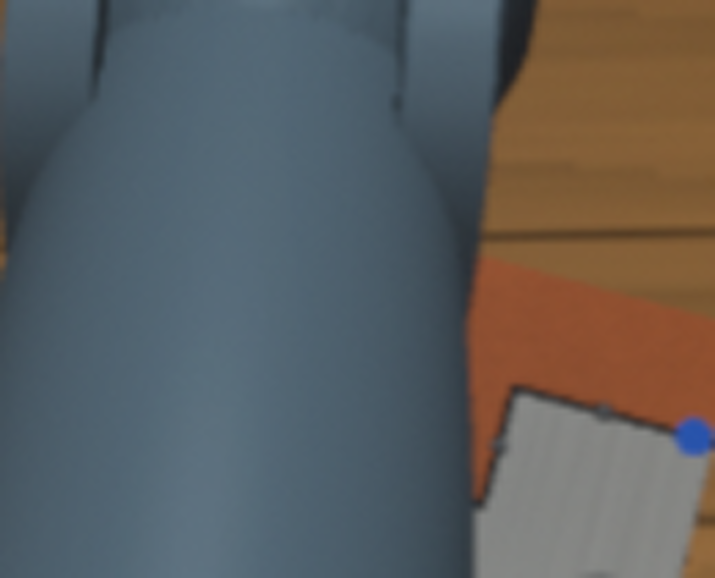

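>>> step_arm(commands=[0, 0, -0.01, 0, 0, 0, 0, -0.015, 0, 0, 0, 0, -0.015, 0, 0, 0, 0, -0.01, 0, 0, 0, 0, -0.01, 0, 0, 0, 0, -0.005, 0, 0, 0, 0, 0, 0, 0, 0, 0, 0, 0, 0, 0, 0, 0, 0, 0])

```text
t: 3.28
eef_pos: [0.5723, 0.0045, 0.077]
eef_rot: [-0.568, 0.569, 0.421, -0.42]
contact_force: [-0.3, 0.9, 0.5]
gripper_width: -0.0001
```

```bash
python3 - <<'E'
from h import *
print(robot.observe()['eef_pos'])
p,d=robot.camera("scene");np.savez("scene2.npz",p=p,d=d)
print(robot.observe()['eef_pos'])
x0,y0,x1,y1=240,160,310,212
cv2.imwrite("pics/scene2.png",cv2.resize(p[y0:y1,x0:x1],None,fx=10,fy=10,interpolation=cv2.INTER_NEAREST))
m=robot.camera_model("scene")
for P in ([.572,.0045,.076],[.572,.0045,.060],[.572,.002,.060]):
    x=m['view']@np.r_[P,1];a=x[0]/-x[2];b=-x[1]/-x[2];k=1+m['k1']*(a*a+b*b);print(m['fx']*a*k+m['cx'],m['fy']*b*k+m['cy'])
E
```

```text
[0.57228195 0.00450329 0.07704635]
[0.57234626 0.00449141 0.07713331]
274.177753734204 198.1266901473068
273.91341008838054 202.7003347023093
273.48719446564854 203.27795746762726
```

View pics/scene2.png

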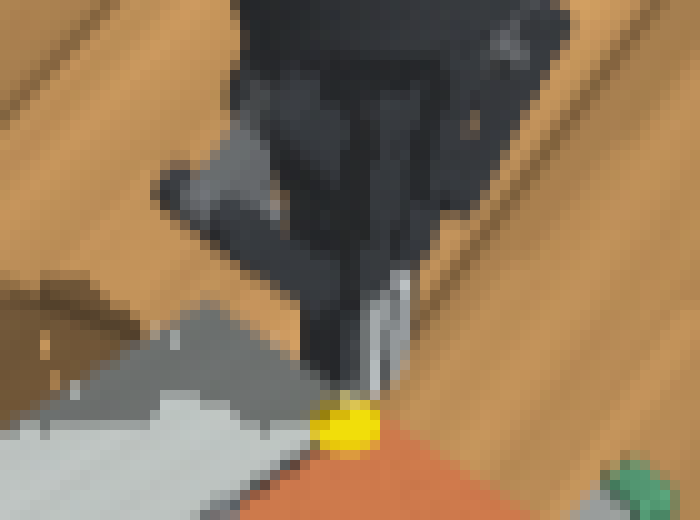

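>>> step_arm(commands=[-0.0005, -0.0005, -0.002, 0, 0, 0, 0, -0.002, 0, 0, 0, 0, -0.001, 0, 0, 0, 0, 0, 0, 0, 0, 0, 0, 0, 0, 0, 0, 0, 0, 0, 0, 0, 0, 0, 0, 0, 0, 0, 0, 0, 0, 0, 0, 0, 0])

```text
t: 4.08
eef_pos: [0.5712, 0.0041, 0.0714]
eef_rot: [-0.568, 0.568, 0.421, -0.421]
contact_force: [0.4, 0.6, 0.6]
gripper_width: 0.0001
```

>>> step_arm(commands=[-0.0003, -0.001, 0, 0, 0, -0.0006, -0.0019, 0, 0, 0, -0.0006, -0.0019, 0, 0, 0, -0.0006, -0.0019, 0, 0, 0, -0.0006, -0.0019, 0, 0, 0, -0.0006, -0.0019, 0, 0, 0, -0.0006, -0.0019, 0, 0, 0, -0.0006, -0.0019, 0, 0, 0, -0.0006, -0.0019, 0, 0, 0, -0.0006, -0.0019, 0, 0, 0])

```text
t: 4.92
eef_pos: [0.5654, -0.0142, 0.0713]
eef_rot: [0.568, -0.568, -0.421, 0.421]
contact_force: [-0.4, -0.7, -0.7]
gripper_width: -0.0
```

>>> step_arm(commands=[-0.0006, -0.0019, 0, 0, 0, -0.0006, -0.0019, 0, 0, 0, -0.0006, -0.0019, 0, 0, 0, -0.0006, -0.0019, 0, 0, 0, -0.0006, -0.0019, 0, 0, 0, -0.0006, -0.0019, 0, 0, 0, -0.0006, -0.0019, 0, 0, 0, -0.0006, -0.0019, 0, 0, 0, -0.0006, -0.0019, 0, 0, 0, -0.0006, -0.0019, 0, 0, 0])

```text
t: 5.75
eef_pos: [0.5594, -0.0332, 0.0713]
eef_rot: [0.568, -0.568, -0.421, 0.421]
contact_force: [0.6, -0.9, -0.1]
gripper_width: -0.0002
```

>>> step_arm(commands=[-0.0006, -0.0019, 0, 0, 0, -0.0006, -0.0019, 0, 0, 0, -0.0006, -0.0019, 0, 0, 0, -0.0006, -0.0019, 0, 0, 0, -0.0006, -0.0019, 0, 0, 0, -0.0006, -0.0019, 0, 0, 0, -0.0006, -0.0019, 0, 0, 0, -0.0006, -0.0019, 0, 0, 0, -0.0006, -0.0019, 0, 0, 0, -0.0006, -0.0019, 0, 0, 0])

```text
t: 6.58
eef_pos: [0.5534, -0.0522, 0.0713]
eef_rot: [-0.568, 0.568, 0.421, -0.421]
contact_force: [0.9, 0.3, 0.3]
gripper_width: 0.0
```

>>> step_arm(commands=[-0.0006, -0.0019, 0, 0, 0, -0.0006, -0.0019, 0, 0, 0, -0.0006, -0.0019, 0, 0, 0, -0.0006, -0.0019, 0, 0, 0, -0.0006, -0.0019, 0, 0, 0, -0.0006, -0.0019, 0, 0, 0, -0.0006, -0.0019, 0, 0, 0, -0.0006, -0.0019, 0, 0, 0, -0.0006, -0.0019, 0, 0, 0, -0.0006, -0.0019, 0, 0, 0])

```text
t: 7.42
eef_pos: [0.5474, -0.0712, 0.0714]
eef_rot: [0.568, -0.568, -0.421, 0.421]
contact_force: [-0.4, -0.1, -0.1]
gripper_width: 0.0004
```

```bash
python3 - <<'E'
from h import *
p,d=robot.camera("scene");o=robot.observe();print(o['t'],o['eef_pos'])
x0,y0,x1,y1=210,165,310,240
cv2.imwrite("pics/scene3.png",cv2.resize(p[y0:y1,x0:x1],None,fx=8,fy=8,interpolation=cv2.INTER_CUBIC))
E
```

```text
7.4667 [ 0.547254   -0.07154637  0.07134235]
```

View pics/scene3.png

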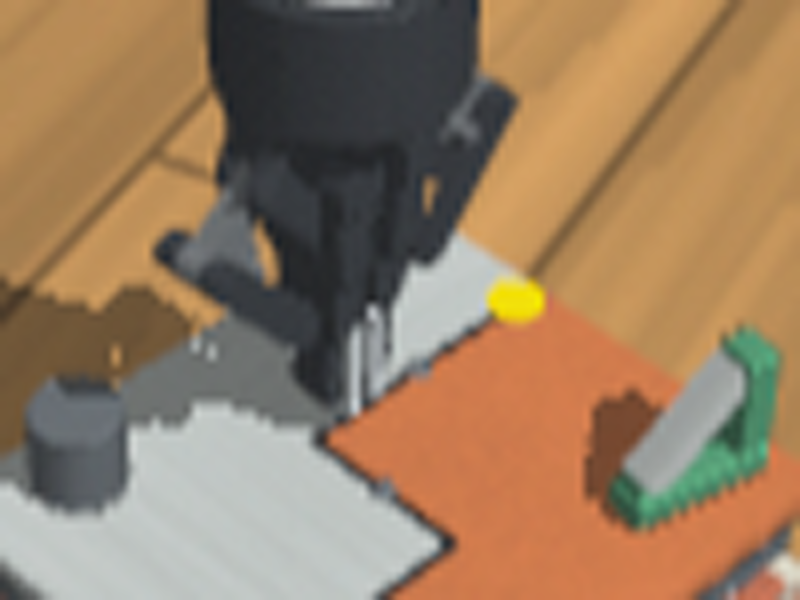

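>>> step_arm(commands=[-0.0006, -0.0019, 0, 0, 0, -0.0006, -0.0019, 0, 0, 0, -0.0006, -0.0019, 0, 0, 0, -0.0006, -0.0019, 0, 0, 0, -0.0006, -0.0019, 0, 0, 0, -0.0002, -0.001, 0, 0, 0, 0, 0, 0, 0, 0, 0, 0, 0, 0, 0])

```text
t: 8.13
eef_pos: [0.5442, -0.0816, 0.0713]
eef_rot: [0.568, -0.568, -0.421, 0.421]
contact_force: [0.4, -0.1, 0.9]
gripper_width: -0.0
```

>>> step_arm(commands=[0.0019, -0.0006, 0, 0, 0, 0.0019, -0.0006, 0, 0, 0, 0.0019, -0.0006, 0, 0, 0, 0.0019, -0.0006, 0, 0, 0, 0.0019, -0.0006, 0, 0, 0, 0.0019, -0.0006, 0, 0, 0, 0.0019, -0.0006, 0, 0, 0, 0.0019, -0.0006, 0, 0, 0, 0.0019, -0.0006, 0, 0, 0, 0.0019, -0.0006, 0, 0, 0])

```text
t: 8.97
eef_pos: [0.5634, -0.0876, 0.0713]
eef_rot: [0.568, -0.568, -0.421, 0.421]
contact_force: [-0.7, 1.0, -0.4]
gripper_width: 0.0002
```

>>> step_arm(commands=[0.0019, -0.0006, 0, 0, 0, 0.0019, -0.0006, 0, 0, 0, 0.0019, -0.0006, 0, 0, 0, 0.0019, -0.0006, 0, 0, 0, 0.0019, -0.0006, 0, 0, 0, 0.0019, -0.0006, 0, 0, 0, 0.0019, -0.0006, 0, 0, 0, 0.0019, -0.0006, 0, 0, 0, 0.0019, -0.0006, 0, 0, 0, 0.0019, -0.0006, 0, 0, 0])

```text
t: 9.8
eef_pos: [0.5824, -0.0936, 0.0713]
eef_rot: [0.568, -0.568, -0.421, 0.421]
contact_force: [-0.2, 0.0, -1.4]
gripper_width: 0.0002
```

>>> step_arm(commands=[0.0019, -0.0006, 0, 0, 0, 0.0019, -0.0006, 0, 0, 0, 0.0019, -0.0006, 0, 0, 0, 0.0019, -0.0006, 0, 0, 0, 0.0019, -0.0006, 0, 0, 0, 0.0019, -0.0006, 0, 0, 0, 0.0019, -0.0006, 0, 0, 0])

```text
t: 10.38
eef_pos: [0.5957, -0.0978, 0.0713]
eef_rot: [0.568, -0.568, -0.421, 0.421]
contact_force: [0.4, 0.5, -0.2]
gripper_width: 0.0
```

```bash
python3 - <<'E'
from h import *
p,d=robot.camera("scene");o=robot.observe();print(o['t'],o['eef_pos'])
x0,y0,x1,y1=210,190,310,265
cv2.imwrite("pics/scene4.png",cv2.resize(p[y0:y1,x0:x1],None,fx=8,fy=8,interpolation=cv2.INTER_CUBIC))
E
```

```text
10.4333 [ 0.59610871 -0.09796033  0.07135723]
```

View pics/scene4.png

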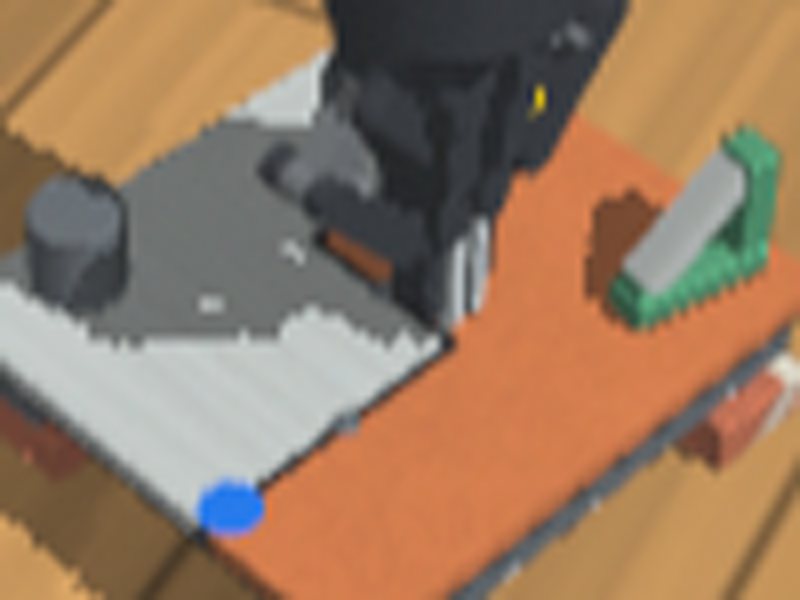

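```bash
python3 - <<'E'
from h import *
m=robot.camera_model("scene")
for P,o,f in (([.5476,-.0714,.0713],(210,165),8),([.5960,-.0979,.0713],(210,190),8),([.5960,-.0979,.06],(210,190),8),([.6018,-.1001,.06],(210,190),8),([.5746,-.1859,.06],(210,190),8)):
    x=m['view']@np.r_[P,1];a=x[0]/-x[2];b=-x[1]/-x[2];k=1+m['k1']*(a*a+b*b);print((np.array([m['fx']*a*k+m['cx'],m['fy']*b*k+m['cy']])-o+.5)*f)
E
```

```text
[336.64083106 400.15644503]
[437.19502471 311.02332646]
[436.23437644 337.07814942]
[450.18455383 348.79553001]
[225.1312813  513.24857292]
```

>>> step_arm(commands=[0.0019, -0.0006, 0, 0, 0, 0.0019, -0.0006, 0, 0, 0, 0.0019, -0.0006, 0, 0, 0, 0, -0.0003, 0, 0, 0, 0, 0, 0, 0, 0])

```text
t: 10.85
eef_pos: [0.6014, -0.0999, 0.0713]
eef_rot: [-0.568, 0.568, 0.421, -0.421]
contact_force: [0.7, -0.7, -0.9]
gripper_width: -0.0001
```

>>> step_arm(commands=[-0.0006, -0.0019, 0, 0, 0, -0.0006, -0.0019, 0, 0, 0, -0.0006, -0.0019, 0, 0, 0, -0.0006, -0.0019, 0, 0, 0, -0.0006, -0.0019, 0, 0, 0, -0.0006, -0.0019, 0, 0, 0, -0.0006, -0.0019, 0, 0, 0, -0.0006, -0.0019, 0, 0, 0, -0.0006, -0.0019, 0, 0, 0, -0.0006, -0.0019, 0, 0, 0])

```text
t: 11.68
eef_pos: [0.5952, -0.1191, 0.0713]
eef_rot: [0.568, -0.568, -0.421, 0.421]
contact_force: [0.1, 0.2, -0.5]
gripper_width: 0.0001
```

>>> step_arm(commands=[-0.0006, -0.0019, 0, 0, 0, -0.0006, -0.0019, 0, 0, 0, -0.0006, -0.0019, 0, 0, 0, -0.0006, -0.0019, 0, 0, 0, -0.0006, -0.0019, 0, 0, 0, -0.0006, -0.0019, 0, 0, 0, -0.0006, -0.0019, 0, 0, 0, -0.0006, -0.0019, 0, 0, 0, -0.0006, -0.0019, 0, 0, 0, -0.0006, -0.0019, 0, 0, 0])

```text
t: 12.52
eef_pos: [0.5892, -0.138, 0.0713]
eef_rot: [0.568, -0.568, -0.421, 0.421]
contact_force: [-0.4, 0.1, -0.2]
gripper_width: -0.0001
```

>>> step_arm(commands=[-0.0006, -0.0019, 0, 0, 0, -0.0006, -0.0019, 0, 0, 0, -0.0006, -0.0019, 0, 0, 0, -0.0006, -0.0019, 0, 0, 0, -0.0006, -0.0019, 0, 0, 0, -0.0006, -0.0019, 0, 0, 0, -0.0006, -0.0019, 0, 0, 0, -0.0006, -0.0019, 0, 0, 0, -0.0006, -0.0019, 0, 0, 0, -0.0006, -0.0019, 0, 0, 0])

```text
t: 13.35
eef_pos: [0.5832, -0.157, 0.0713]
eef_rot: [0.568, -0.568, -0.421, 0.421]
contact_force: [0.4, -0.3, 0.1]
gripper_width: 0.0002
```

>>> step_arm(commands=[-0.0006, -0.0019, 0, 0, 0, -0.0006, -0.0019, 0, 0, 0, -0.0006, -0.0019, 0, 0, 0, -0.0006, -0.0019, 0, 0, 0, -0.0006, -0.0019, 0, 0, 0, -0.0006, -0.0019, 0, 0, 0, -0.0006, -0.0019, 0, 0, 0, -0.0006, -0.0019, 0, 0, 0, -0.0006, -0.0019, 0, 0, 0, -0.0006, -0.0019, 0, 0, 0])

```text
t: 14.18
eef_pos: [0.5772, -0.176, 0.0713]
eef_rot: [0.568, -0.568, -0.421, 0.421]
contact_force: [-0.0, 0.7, 0.6]
gripper_width: -0.0002
```

Remaining: about (-0.0026, -0.0098).

>>> step_arm(commands=[-0.0006, -0.0019, 0, 0, 0, -0.0006, -0.0019, 0, 0, 0, -0.0006, -0.0019, 0, 0, 0, -0.0005, -0.0019, 0, 0, 0, -0.0004, -0.0019, 0, 0, 0, 0, 0, 0, 0, 0, 0, 0, 0, 0, 0, 0, 0, 0, 0, 0, 0, 0, 0, 0, 0])

```text
t: 14.93
eef_pos: [0.5745, -0.1852, 0.0713]
eef_rot: [0.568, -0.568, -0.421, 0.421]
contact_force: [0.4, 0.3, -0.9]
gripper_width: 0.0001
```

```bash
python3 - <<'E'
from h import *
p,d=robot.camera("scene");q,_=robot.camera("top");o=robot.observe();print(o['t'],o['eef_pos'])
x0,y0,x1,y1=195,200,295,275
cv2.imwrite("pics/scene5.png",cv2.resize(p[y0:y1,x0:x1],None,fx=8,fy=8,interpolation=cv2.INTER_CUBIC))
cv2.imwrite("pics/top5.png",q)
E
```

```text
15.0333 [ 0.5745349  -0.18522822  0.07131952]
```

View pics/scene5.png

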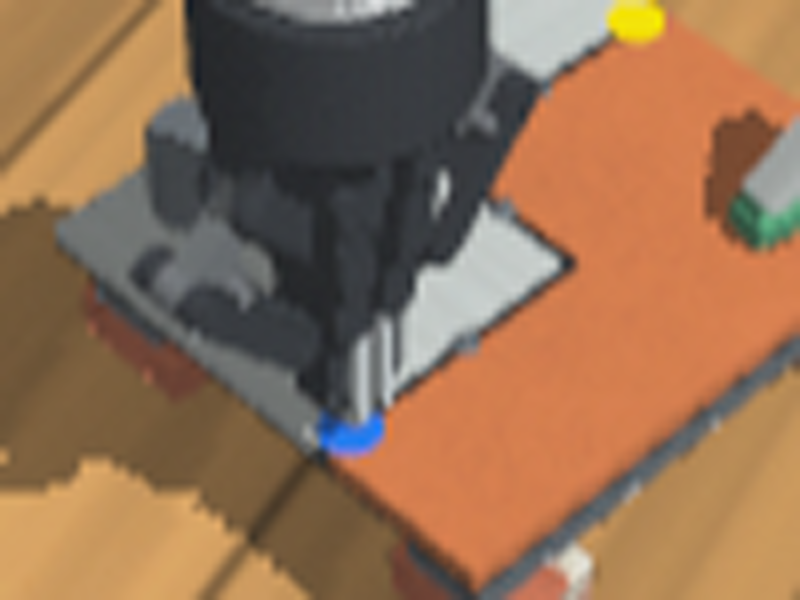

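View pics/top5.png

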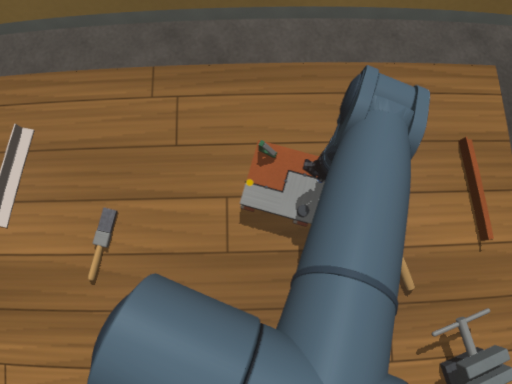

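>>> step_arm(commands=[-0.0001, -0.0008, 0, 0, 0, 0, 0, 0, 0, 0, 0, 0, 0, 0, 0, 0, 0, 0, 0, 0, 0, 0, 0, 0, 0, 0, 0, 0, 0, 0, 0, 0, 0, 0, 0])

```text
t: 15.62
eef_pos: [0.5744, -0.1861, 0.0713]
eef_rot: [0.568, -0.568, -0.421, 0.421]
contact_force: [-0.3, 0.4, -0.3]
gripper_width: -0.0002
```

```bash
python3 - <<'E'
from h import *
o=robot.observe();print(o['t'],o['eef_pos'],np.abs(o['dq']).max())
print(robot.close_job())
E
```

```text
15.6167 [ 0.57441417 -0.1861274   0.07131327] 0.003795103699859543
the job is handed in; nothing more can be done
None
```

I ran the dry run with the fingers shut and pointing straight down. They went from the yellow mark round both corners to the blue mark at about 24 mm/s, then stopped over the blue mark. I handed the job in at 15.6 s of the 48 s.

- **Final position:** the fingertips read (0.574, -0.186, 0.071) m against my estimate of (0.5746, -0.1859) for the blue mark. Their height was about 11 mm above the plates throughout.
- **Contact:** the wrist force readings at the end of each move were only noise, about 1 N. In the last pictures the plates, offcut, magnet and brush had not visibly moved. The hammer was mostly hidden behind the arm in the top view; the arm never went near it.
- **Disagreement between cameras:** the two views placed the marks about 4 mm apart in y, so I used about the average. In the scene view the fingertips lay over the seam to within about one pixel (3 mm). The top camera could not confirm this, because the arm blocked its view of the fingertips.

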